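# Load the air filter tube

## Robot

A 6-joint arm with a two-finger parallel gripper is mounted at the origin on the work surface. World frame = base frame: x ahead of the robot, y to its left, z up, the work surface at z = 0. Lengths are in m, angles in rad, forces in N, time in s.
With the tool pointing down it reaches from about 0.35 to 0.975 m from the base axis. Payload 4.9 kg.
Tool frame: the origin (TCP) lies on the front face of the gripper's body, between the roots of the fingers; the fingertips stand ctrl.tip_extent ahead of it and the grasp point (between the pads) lies 54 mm ahead of it (ctrl.tip_extent is the distance from the TCP to the fingertips, in m); z points along the fingers, y is the line along which they close (so a half turn about z gives the same grasp; the last joint's range is limited). The gripper opens to 85 mm and grips with 20 to 120 N. Pads are 22 mm wide; open, the fingers measure 114 mm over their backs; the gripper's body (76 mm by 85 mm) begins 54 mm behind the grasp point. The pads swing forward as they close: fully open they stand 13 mm farther back than shut.
Start: joints at [-1.327, 0.053, 1.613, -0, 1.476, -0.119], TCP at [0.222, -0.584, 0.304] pointing down, gripper open.
Joint ranges: [-3.01, 3.01], [-1.01, 2.22], [0.06, 2.58], [-1.02, 4.17], [0.09, 2.62], [-3.14, 3.14]. Speed limits (rad/s): [2.57, 2.57, 3.14, 3.14, 3.14, 3.14].

## Interface

Orientations are given as a rotation vector (axis times angle).
In Python, from station import ctrl gives the robot as it stands.
- The arm moves only by the tool apply_moves, never from a script. Its argument "rows" is one flat list of numbers, 6 for each row, row after row: the shift along the tool's x, y, z normalised to -1 to 1, where 1 is 0.6 m, then the turn, a rotation vector about the tool's x, y, z normalised to -1 to 1, where 1 is 90 degrees. A call has 1 to 20 rows; each row is the pose to reach, as a shift and turn from the pose commanded when the call began, along the tool's axes at that moment; what a row does not reach only later rows make up. A row lasts 1/10 s, in which the tool goes at most 50 mm and 8.59 degrees, less where a joint would pass 70% of its speed; a pose out of reach is approached as far as the arm can. A call with a number of a shift or a turn outside -1 to 1 is refused whole. A call with a gripper value outside its range is refused whole. "grip" is the opening, from 0 (shut) to 1 (fully open), set as the call begins (left out, the last holds). The fingers move at their own pace and stop on an object; "grip_force" is the grip in N (left out, the last holds). Time passes only in rows, so rows that repeat a pose let the fingers close. It gives the time, the measured TCP pose, the force, the opening and the grip force at its end, in the units of the state.
- ctrl.get_obs(): the state, without advancing time (a new reading comes with each control period).
- ctrl.get_image(name): name is "scene" or "top" or "wrist"; returns (picture, depth): 384x512x3 uint8, blue, green, red; 384x512 float32, m along the optical axis (not along the pixel's ray), 0 where there is no reading.
- ctrl.camera_model(name): a dict with "mtx" (3x3 intrinsics, pixels), "R" (3x3) and "t" (3): a world point X has camera coordinates R X + t; the wrist camera has in their place "tool_from_camera" (4x4, takes a point from camera to tool coordinates, whose origin is the TCP and whose axes are the flange's). Camera axes: x right, y down, z forward; pixel columns grow to the right and rows downward; lengths in m; the calibration is good to about 2 mm. A picture is of the moment at which its call begins: read the wrist's pose just before it. camera_model takes no time and is no camera call.
- ctrl.finish_job(): hands the job in; it is judged then, once.
The state is a dict: "t": time; "q": joint angles; "dq": joint speeds; "effort": joint torques, N m; "tool_pos": TCP position; "tool_rot": TCP orientation; "contact_force": force on the tool from outside, world axes, zero at the start; "wrist_torque": the same for the moment, N m; "opening": finger opening in m; "grip_force": force on a finger pad.
Only numpy, scipy, OpenCV 4.12 (cv2) and the standard library are available. Lean on these libraries where they do the work, as an engineer would, in place of code of your own. Each camera call takes 0.05 s, during which the arm holds its last target. There are 200 camera calls.

## Task

Reload the spray gun's air filter: feed the plain cartridge into the open tube behind the one already in there, then the stemmed cartridge after it with its stem pointing out. Push the row in until it sits firmly against the sprung stop hidden at the bottom of the tube: you should feel a firm push back, about 10 N, but do not ram it. Leave the row closed up with only the stem sticking out, and do not disturb the paint bottle, jar and brush.

Things in the scene. Friction and masses are not known exactly. Their poses are not given: they have to be found in the camera images.
- housing: Fixed filter housing: level aluminium tube (rear half in a grey sleeve) on a dark steel foot plate 10 mm thick, spanning x -80 to 210, y -45 to 45 mm. Origin on the bench under the centre of the tube's mouth; x axis level, along the bore, INTO the tube (push direction); z up. Tube 200 mm long, axis 60 mm above the bench, outside 44 mm, sleeve 51 mm, its top 86 mm above the bench.
- mouth (a point): Centre of the tube's mouth on its axis, 60 mm above the bench; axes as the housing's. The bore is eight-sided, 36 mm across flats, with a 15 mm wide sight slot along the top of the first 100 mm.
- rails (a point): Middle of the loading cradle, on the tube axis, 35 mm in front of the mouth: two steel bars 8 mm thick, 26 mm wide overall, reaching from the mouth to 74 mm in front of it. A cartridge laid on them is in line with the bore, its axis 59.5 mm above the bench; bar tops 46 mm. Beside the bars all is free down to the foot plate, so fingers can straddle them.
- tube_end (a point): Closed end of the tube on its axis, 200 mm from the mouth. Before it, out of sight, sits a rubber-faced stop on a spring (1.5 N/mm, 30 mm travel); its face at rest is 138 to 158 mm inside the mouth, differs each time, is not reported and can only be felt. After a press it may push the row back a few mm. With the row home the stem sticks out 15 to 37 mm.
- inner: Cartridge already loose in the tube (seen through the sight slot): brass cylinder with steel bands, diameter 32 mm, length 45 mm, about 0.12 kg. Origin at its middle, x along its axis. Its rear face starts 10 to 35 mm inside the mouth, short of the stop; it slides when pushed.
- plain: Plain cartridge, same as the one in the tube: brass cylinder, diameter 32 mm, length 45 mm, about 0.12 kg, both ends flat, lying on its side on the bench; it rolls if nudged. Origin at its middle (16 mm above the bench), x along its axis (y and z turn as it rolls).
- stemmed: Stemmed cartridge, about 0.15 kg, on its side on the bench; rolls if nudged. Brass cylinder 32 mm thick, 45 mm long; on its rear end a steel stem 12 mm thick, 32 mm long, ended by a button 20 mm across, 8 mm thick; 85 mm in all. Origin at the middle of the brass part; x along its axis from the stem to the flat front face, which goes in first; y and z turn as it rolls.
- stem_end (a point): Centre of the flat end of the stem's button: 62.5 mm behind the stemmed cartridge's origin on its axis.
- bottle: Amber paint bottle, diameter 60 mm, 170 mm tall, standing on the bench: leave alone. Origin under its centre.
- jar: White paint jar, diameter 70 mm, 75 mm tall, standing: leave alone. Origin under its centre.
- brush: Paint brush about 180 mm long lying on the bench: leave alone. Origin under its middle, x along it.
Mind the look-alikes: they are no part of the job. Leave any pink or red look-alike of the plain alone.

How it is judged:
On the way, in this order (a step that is already met when the one before it is completed fails the run):
1. the plain cartridge is at least half way into the tube, with the stemmed one not yet in (x of plain in the frame of mouth above 0 m and y of plain in the frame of mouth between -0.005 and 0.005 m and z of plain in the frame of mouth between -0.006 and 0.006 m and angle between the x axis of plain and the x axis of housing, either way round below 0.2 rad and (x of stemmed in the frame of mouth below -0.03 m or distance between stemmed and mouth above 0.06 m)), for 0.1 s.
2. the stemmed cartridge is half way into the tube behind the plain one, stem outward (x of stemmed in the frame of mouth above 0 m and x of stem_end in the frame of mouth below 0 m and y of stemmed in the frame of mouth between -0.005 and 0.005 m and z of stemmed in the frame of mouth between -0.006 and 0.006 m and angle between the x axis of each of stemmed, plain and the x axis of housing, either way round below 0.2 rad and y of plain in the frame of mouth between -0.005 and 0.005 m and z of plain in the frame of mouth between -0.006 and 0.006 m), for 0.05 s.
3. the whole row is pressed firmly against the stop (more than 5 N through all three cartridges) (contact force between stemmed and plain above 5 N and contact force between plain and inner above 5 N and y of stemmed in the frame of mouth between -0.005 and 0.005 m and z of stemmed in the frame of mouth between -0.006 and 0.006 m and angle between the x axis of stemmed and the x axis of housing, either way round below 0.2 rad), for 0.2 s.
At the end, for the whole second after the job is handed in: All three cartridges at rest in the tube in the order inner, plain, stemmed: within 5 mm sideways, 6 mm in height and 0.2 rad of its axis, gaps under 4 mm, the stemmed one's brass body wholly inside and its stem's end outside, the inner one's middle over 105 mm deep (y of inner in the frame of mouth between -0.005 and 0.005 m and z of inner in the frame of mouth between -0.006 and 0.006 m and angle between the x axis of each of inner, plain, stemmed and the x axis of housing, either way round below 0.2 rad and y of plain in the frame of mouth between -0.005 and 0.005 m and z of plain in the frame of mouth between -0.006 and 0.006 m and y of stemmed in the frame of mouth between -0.005 and 0.005 m and z of stemmed in the frame of mouth between -0.006 and 0.006 m and distance between inner and plain between 0.04 and 0.049 m and distance between plain and stemmed between 0.04 and 0.049 m and x of stemmed in the frame of mouth above 0.0225 m and x of stem_end in the frame of mouth below 0 m and x of inner in the frame of housing above 0.105 m and linear speed of each of inner, plain, stemmed below 0.01 m/s); the robot touches nothing.
It fails at once if the row is rammed (more than 30 N between cartridges) (contact force between stemmed and plain above 30 N or contact force between plain and inner above 30 N).
It fails at once if the bottle, jar or brush is moved more than 30 mm (distance of any of bottle, jar, brush from where it was at the start of the episode above 0.03 m).
It also fails if it takes over 69 s, if anything falls off the work surface, if the arm or the gripper's body presses on something with over 40 N, if the wrist force passes 120 N, or if a joint passes its speed limit or range.

## Working session

There is one attempt and no reset: what is moved stays moved. The work goes in short steps, Python scripts to look and compute and a tool call to move; the robot and the scene stay as the last step left them, time stands still between calls to the robot, and variables do not carry over. Pictures are saved under pics/ and viewed, at most 11 in all, crops included, and the job is handed in when it is done.

Besides the shell and the picture viewer there is one more tool, called after "Request:" as name(argument=value, ...) on one line, values as JSON. apply_moves: Moves the arm, as the interface text tells. Its arguments: {"type":"object","properties":{"rows":{"type":"array","items":{"type":"number"}},"grip":{"type":"number"},"grip_force":{"type":"number"}},"required":["rows"]}

```bash
mkdir -p pics; ls; python3 - <<'E'
from station import ctrl
import cv2,numpy as np
for n in("scene","top"):
    p,d=ctrl.get_image(n); cv2.imwrite(f"pics/{n}0.png",p); np.savez(f"{n}0.npz",p=p,d=d)
    m=ctrl.camera_model(n); print(n,m)
print(ctrl.tip_extent, ctrl.get_obs()); print(ctrl.camera_model("wrist"))
E
```

```text
pics
scene {'mtx': array([[402.59456212,   0.        , 259.47899087],
       [  0.        , 402.59456212, 194.09051535],
       [  0.        ,   0.        ,   1.        ]]), 'R': array([[ 0.51915453,  0.85458767,  0.01258911],
       [ 0.71591907, -0.42677469, -0.55256063],
       [-0.46683878,  0.29587714, -0.83337763]]), 't': array([-0.2855505 , -0.29175233,  1.49515666])}
top {'mtx': array([[378.09432179,   0.        , 252.60746135],
       [  0.        , 378.09432179, 184.45557309],
       [  0.        ,   0.        ,   1.        ]]), 'R': array([[-0.01734289, -0.99974356,  0.01456149],
       [-0.99352663,  0.01559611, -0.11252375],
       [ 0.11226779, -0.01641871, -0.99354233]]), 't': array([0.03094981, 0.49252463, 0.93199686])}
0.0726 {'t': 0.1, 'q': array([-1.32699645e+00,  5.33143289e-02,  1.61417009e+00, -9.58309235e-06,
        1.47601007e+00, -1.19006375e-01]), 'dq': array([-0.00180619, -0.00169217, -0.0038468 , -0.00132665, -0.00012056,
       -0.00091074]), 'effort': array([-5.05917924e-04, -3.94908714e+01, -3.71360779e+01, -1.72442378e-04,
        3.94756251e-03,  2.70200212e-05]), 'tool_pos': array([ 0.22170099, -0.5838919 ,  0.30276326]), 'tool_rot': array([-3.08817723e+00, -5.66433354e-01,  2.01116417e-04]), 'contact_force': array([-0.07026562,  0.11299975, -0.12193052]), 'wrist_torque': array([-0.00903397, -0.02365563, -0.06601179]), 'grip_force': 0.0, 'opening': 0.0853928517567474}
{'mtx': array([[271.2456622 ,   0.        , 256.7928976 ],
       [  0.        , 271.2456622 , 194.02809314],
       [  0.        ,   0.        ,   1.        ]]), 'tool_from_camera': array([[-1.19440406e-03, -9.56449430e-01, -2.91895633e-01,
         7.36286702e-02],
       [ 9.99999271e-01, -1.19330857e-03, -1.81790588e-04,
         5.24341359e-04],
       [-1.74448057e-04, -2.91895637e-01,  9.56450159e-01,
        -7.03633507e-02],
       [ 0.00000000e+00,  0.00000000e+00,  0.00000000e+00,
         1.00000000e+00]])}
```

View pics/scene0.png

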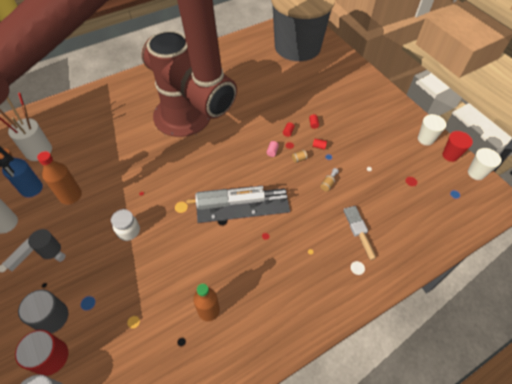

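View pics/top0.png

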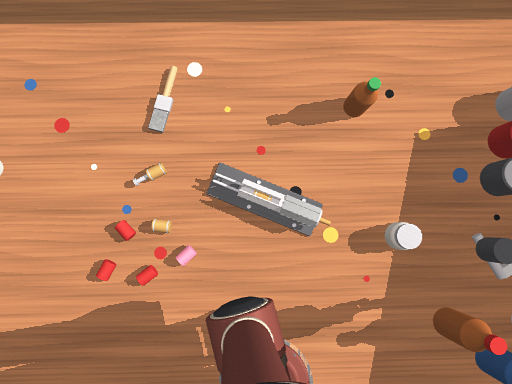

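Top view candidates for the plain: brass (161,226), which matches the description. Look-alikes: pink (186,255) and red (125,231), (106,270), (147,275). The stemmed one is brass at (155,172) with its stem toward (138,182). The housing's cradle is at left (215,178), and the bore runs right and down. Next is a close crop plus measurements.

```bash
cat > h.py <<'E'
import numpy as np,cv2
from station import ctrl
def cloud(n,p,d,T=None):
    m=ctrl.camera_model(n);K=m["mtx"]
    v,u=np.mgrid[0:d.shape[0],0:d.shape[1]]
    X=np.dstack([(u-K[0,2])/K[0,0]*d,(v-K[1,2])/K[1,1]*d,d])
    if T is None: return (X-m["t"])@m["R"]
    return X@T[:3,:3].T+T[:3,3]
def ray(n,uv,z,T=None):
    m=ctrl.camera_model(n);K=m["mtx"]
    r=np.linalg.inv(K)@np.array([uv[0],uv[1],1.])
    if T is None: R=m["R"].T;o=-R@m["t"]
    else: R=T[:3,:3];o=T[:3,3]
    w=R@r
    return o+w*(z-o[2])/w[2]
def wristT():
    from scipy.spatial.transform import Rotation as Ro
    o=ctrl.get_obs();T=np.eye(4);T[:3,:3]=Ro.from_rotvec(o["tool_rot"]).as_matrix();T[:3,3]=o["tool_pos"]
    return T@ctrl.camera_model("wrist")["tool_from_camera"]
def rect(P):
    (c,s,a)=cv2.minAreaRect((P*1000).astype(np.float32)); return np.array(c),s,a
E
python3 - <<'E'
from h import *
f=np.load("top0.npz");p,d=f["p"],f["d"]
cv2.imwrite("pics/c1.png",cv2.resize(p[140:300,80:340],None,fx=3,fy=3,interpolation=cv2.INTER_CUBIC))
X=cloud("top",p,d)
print("bench z",np.median(X[280:300,200:210,2]))
def obj(name,u0,u1,v0,v1,z0,z1):
    S=X[v0:v1,u0:u1].reshape(-1,3);m=(S[:,2]>z0)&(S[:,2]<z1);Q=S[m]
    print(name,m.sum(),rect(Q[:,:2]),"zmax",np.percentile(Q[:,2],[50,98]).round(4))
obj("plain",148,176,216,238,.012,.05)
obj("stemmed",128,170,160,190,.004,.05)
obj("stem body",128,170,160,190,.022,.05)
obj("tubetop",200,340,155,240,.07,.1)
obj("tube",200,340,155,240,.055,.1)
obj("foot",200,340,155,240,.005,.02)
obj("brush",145,185,60,136,.003,.05)
hsv=cv2.cvtColor(p,cv2.COLOR_BGR2HSV)
E
```

```text
bench z -0.0009359259913861476
plain 237 (array([393.33071899, 255.20199585]), (44.89258575439453, 31.202991485595703), 83.94792175292969) zmax [0.0282 0.033 ]
stemmed 317 (array([526.79003906, 283.08081055]), (32.094669342041016, 96.46138763427734), 27.036521911621094) zmax [0.0257 0.0325]
stem body 208 (array([524.17596436, 288.18237305]), (27.68050193786621, 84.38458251953125), 25.42694664001465) zmax [0.0281 0.0332]
tubetop 1381 (array([443.28927612, -40.30917358]), (203.8520965576172, 49.328086853027344), 67.06925201416016) zmax [0.0784 0.0857]
tube 1600 (array([437.30621338, -54.05218506]), (233.9280548095703, 50.13743209838867), 67.27711486816406) zmax [0.0772 0.0856]
foot 2007 (array([452.22445679,  -3.73930359]), (290.0854797363281, 103.23558044433594), 66.76907348632812) zmax [0.0088 0.0128]
brush 835 (array([733.26538086, 249.73431396]), (195.81446838378906, 97.27565002441406), 1.9768513441085815) zmax [0.0166 0.021 ]
```

View pics/c1.png

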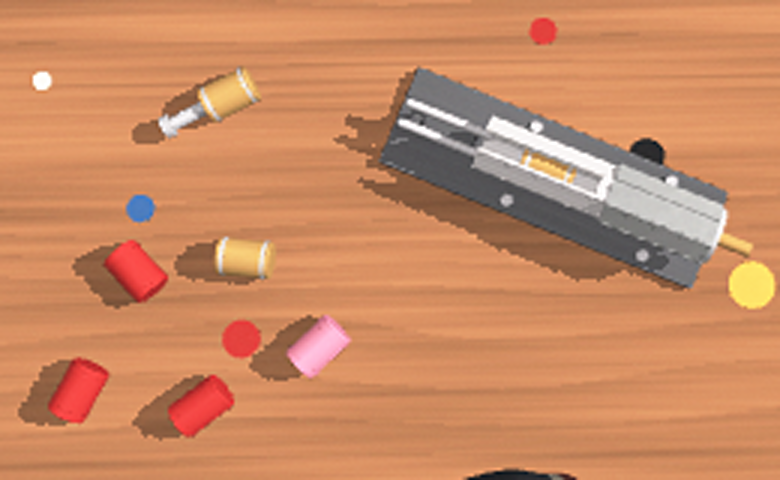

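The crop confirms it. Plain is the brass cylinder with steel bands at crop (244,258). Stemmed is at (230,95), button at (170,126). The housing mouth is at about (485,145). Next I'll move above the scene for a wrist view.

```bash
cat > to.py <<'E'
import sys,numpy as np
from station import ctrl
from scipy.spatial.transform import Rotation as Ro
# args: x,y,z,psi_deg targets -> normalised rows relative to present pose
o=ctrl.get_obs();R=Ro.from_rotvec(o["tool_rot"]);M=R.as_matrix()
print("t",o["t"],"pos",o["tool_pos"].round(4),"psi",np.degrees(np.arctan2(M[1,0],M[0,0])).round(2),"tilt",M[:,2].round(4),"F",o["contact_force"].round(1),"open",round(o["opening"],4),"g",round(o["grip_force"],1))
for a in sys.argv[1:]:
    x,y,z,p=map(float,a.split(","));p=np.radians(p)
    G=np.array([[np.cos(p),np.sin(p),0],[np.sin(p),-np.cos(p),0],[0,0,-1]]).astype(float)
    s=M.T@(np.array([x,y,z])-o["tool_pos"])/.6
    r=(R.inv()*Ro.from_matrix(G)).as_rotvec()/(np.pi/2)
    print(a,"->",np.r_[s,r].round(4).tolist())
E
python3 to.py .42,-.2,.3,45 .46,.2,.3,75
```

```text
t 0.1 pos [ 0.2217 -0.5839  0.3028] psi 20.79 tilt [-5.0e-04  1.8e-03 -1.0e+00] F [-0.1  0.1 -0.1] open 0.0854 g 0.0
.42,-.2,.3,45 -> [0.5361, -0.4809, 0.0056, -0.0012, -0.0004, -0.269]
.46,.2,.3,75 -> [0.835, -1.0805, 0.0068, -0.001, -0.0007, -0.6024]
```

Request:
apply_moves(rows=[0.536,-0.48,0.005,0,0,-0.27,0.536,-0.48,0.005,0,0,-0.27,0.536,-0.48,0.005,0,0,-0.27,0.536,-0.48,0.005,0,0,-0.27,0.536,-0.48,0.005,0,0,-0.27,0.536,-0.48,0.005,0,0,-0.27,0.536,-0.48,0.005,0,0,-0.27,0.536,-0.48,0.005,0,0,-0.27,0.536,-0.48,0.005,0,0,-0.27])

```text
t: 1.0
tool_pos: [0.4208, -0.198, 0.3005]
tool_rot: [-2.9, -1.207, -0.001]
contact_force: [0.4, -0.2, 0.3]
opening: 0.0852
grip_force: 0.0
```

```bash
python3 to.py .46,.2,.3,75
```

```text
t 1.0 pos [ 0.4208 -0.198   0.3005] psi 45.21 tilt [ 1.e-04  7.e-04 -1.e+00] F [ 0.4 -0.2  0.3] open 0.0852 g 0.0
.46,.2,.3,75 -> [0.5168, -0.4211, 0.0014, -0.0002, -0.0004, -0.331]
```

Request:
apply_moves(rows=[0.517,-0.42,0,0,0,-0.33,0.517,-0.42,0,0,0,-0.33,0.517,-0.42,0,0,0,-0.33,0.517,-0.42,0,0,0,-0.33,0.517,-0.42,0,0,0,-0.33,0.517,-0.42,0,0,0,-0.33,0.517,-0.42,0,0,0,-0.33,0.517,-0.42,0,0,0,-0.33,0.517,-0.42,0,0,0,-0.33,0.517,-0.42,0,0,0,-0.33,0.517,-0.42,0,0,0,-0.33])

```text
t: 2.1
tool_pos: [0.4607, 0.196, 0.3005]
tool_rot: [2.497, 1.907, -0.001]
contact_force: [0.2, -0.7, 0.6]
opening: 0.0853
grip_force: 0.0
```

```bash
python3 - <<'E'
from h import *
T=wristT(); p,d=ctrl.get_image("wrist"); np.savez("w1.npz",p=p,d=d,T=T); cv2.imwrite("pics/w1.png",p)
X=cloud("wrist",p,d,T)
hsv=cv2.cvtColor(p,cv2.COLOR_BGR2HSV)
print(np.percentile(X[...,2][d>0],[5,50,95]))
E
```

```text
[-0.00054241  0.00105152  0.31486049]
```

View pics/w1.png

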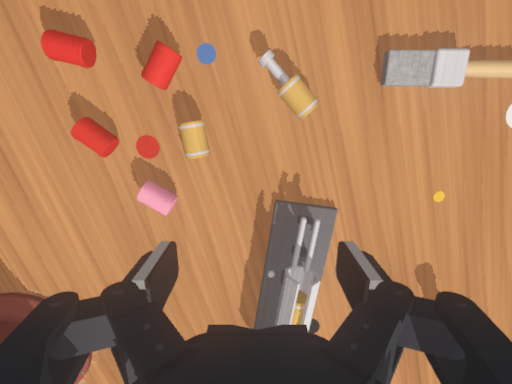

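The wrist view shows the plain at (194,139), the stemmed body at (298,96) with its button at (267,58), and the cradle bars from (300–318, 220) down to the mouth at about (297,268). Next I'll measure these.

```bash
python3 - <<'E'
from h import *
f=np.load("w1.npz");p,d,T=f["p"],f["d"],f["T"]
X=cloud("wrist",p,d,T)
def obj(n,X,u0,u1,v0,v1,z0,z1):
    S=X[v0:v1,u0:u1].reshape(-1,3);m=(S[:,2]>z0)&(S[:,2]<z1);Q=S[m]
    r=rect(Q[:,:2]);print(n,m.sum(),r[0].round(1),np.round(r[1],1),round(r[2],1),"z50,98",np.percentile(Q[:,2],[50,98]).round(4));return Q
obj("plain",X,175,215,115,163,.010,.05)
B=obj("stem all",X,255,322,45,120,.008,.05)
obj("stem body",X,277,322,70,120,.012,.05)
obj("button",X,255,283,45,72,.010,.05)
obj("foot",X,255,340,195,325,.006,.013)
for n,X_,b in(("w",X,(270,330,205,320)),):
    obj("rails",X_,*b,.040,.056)
    obj("tube",X_,*b,.062,.1)
f=np.load("top0.npz");Y=cloud("top",f["p"],f["d"])
obj("T rails",Y,200,340,155,240,.041,.055);Q=obj("T tube",Y,200,340,155,240,.06,.1)
obj("T sleeve",Y,200,340,155,240,.0835,.1)
# tube axis by PCA-free line fit on top ridge of first/rear
l=cv2.fitLine((Q[:,:2]*1000).astype(np.float32),cv2.DIST_HUBER,0,.01,.01).ravel();print("T tube line",l,np.degrees(np.arctan2(l[1],l[0])))
for n,XX in(("w",X),("T",Y)):
    if n=="w":S=XX[200:325,255:345].reshape(-1,3)
    else:S=XX[155:240,200:340].reshape(-1,3)
    S=S[(S[:,2]>.041)&(S[:,2]<.056)];l=cv2.fitLine((S[:,:2]*1000).astype(np.float32),cv2.DIST_HUBER,0,.01,.01).ravel();print(n,"rails line",l,np.degrees(np.arctan2(l[1],l[0])))
E
```

```text
plain 929 [392.5 254.8] [44.9 32. ] 83.8 z50,98 [0.0302 0.0333]
stem all 1467 [522.4 287.3] [32.  84.9] 27.1 z50,98 [0.0278 0.0331]
stem body 1164 [527.5 277.1] [32. 62.] 27.3 z50,98 [0.0296 0.0332]
button 283 [508.8 312.8] [19.5 27.1] 23.3 z50,98 [0.0223 0.0269]
foot 4257 [471.5  28.1] [213.7  90.1] 66.7 z50,98 [0.0106 0.0121]
rails 1192 [479.8  48.1] [158.4  43.4] 62.7 z50,98 [0.0455 0.0546]
tube 1219 [468.5  20.8] [71.7 44.5] 67.0 z50,98 [0.0751 0.0827]
T rails 241 [460.2  13.2] [239.2  33.5] 64.9 z50,98 [0.0435 0.0521]
T tube 1586 [437.3 -54.1] [233.9  50.1] 67.3 z50,98 [0.0774 0.0856]
T sleeve 204 [441.7 -46. ] [182.9  25.5] 66.5 z50,98 [0.0846 0.0873]
T tube line [ 3.8324493e-01  9.2364675e-01  4.3293851e+02 -6.0821861e+01] 67.46518
w rails line [2.6489151e-01 9.6427822e-01 4.8732056e+02 5.8609344e+01] 74.63949
T rails line [4.1568169e-01 9.0951014e-01 4.8674869e+02 5.2774250e+01] 65.437744
```

```bash
python3 to.py .3934,.2628,.13,83.8 .3934,.2628,.077,83.8
```

```text
t 2.15 pos [0.4608 0.1956 0.3006] psi 74.69 tilt [-4.e-04 -4.e-04 -1.e+00] F [ 1.3 -0.2  0. ] open 0.0859 g 0.0
.3934,.2628,.13,83.8 -> [0.0785, -0.1378, 0.2844, -0.0002, 0.0003, -0.1012]
.3934,.2628,.077,83.8 -> [0.0785, -0.1378, 0.3727, -0.0002, 0.0003, -0.1012]
```

Request:
apply_moves(rows=[0.0785,-0.1378,0.28,0,0,-0.1012,0.0785,-0.1378,0.28,0,0,-0.1012,0.0785,-0.1378,0.28,0,0,-0.1012,0.0785,-0.1378,0.28,0,0,-0.1012,0.0785,-0.1378,0.28,0,0,-0.1012,0.0785,-0.1378,0.28,0,0,-0.1012,0.0785,-0.1378,0.33,0,0,-0.1012,0.0785,-0.1378,0.36,0,0,-0.1012,0.0785,-0.1378,0.3727,0,0,-0.1012,0.0785,-0.1378,0.3727,0,0,-0.1012], grip=0.75)

```text
t: 3.15
tool_pos: [0.3949, 0.2634, 0.0785]
tool_rot: [2.338, 2.098, 0.003]
contact_force: [0.7, 0.8, 0.3]
opening: 0.0642
grip_force: 0.0
```

Request:
apply_moves(rows=[0,0,0,0,0,0,0,0,0,0,0,0,0,0,0,0,0,0,0,0,0,0,0,0,0,0,0,0,0,0,0,0,0,0,0,0], grip=0.25, grip_force=40)

```text
t: 3.75
tool_pos: [0.3947, 0.2643, 0.0791]
tool_rot: [2.335, 2.099, 0.005]
contact_force: [-0.2, -1.3, 5.6]
opening: 0.0307
grip_force: 39.5
```

```bash
python3 to.py .3934,.2628,.077,83.8
```

```text
t 3.75 pos [0.3947 0.2643 0.0791] psi 83.92 tilt [ 3.2e-03  8.0e-04 -1.0e+00] F [-0.2 -1.3  5.6] open 0.0307 g 39.5
.3934,.2628,.077,83.8 -> [-0.0028, -0.0019, 0.0036, 0.002, -0.0007, 0.0013]
```

```bash
python3 to.py .3947,.2643,.18,83.9 .4999,.0944,.17,66.8 .4999,.0944,.123,66.8
```

```text
t 3.75 pos [0.3947 0.2643 0.0791] psi 83.92 tilt [ 3.2e-03  8.0e-04 -1.0e+00] F [-0.2 -1.3  5.6] open 0.0307 g 39.5
.3947,.2643,.18,83.9 -> [0.0001, 0.0005, -0.1681, 0.002, -0.0007, 0.0002]
.4999,.0944,.17,66.8 -> [-0.2629, 0.2048, -0.1511, 0.0018, -0.001, 0.1902]
.4999,.0944,.123,66.8 -> [-0.263, 0.2046, -0.0728, 0.0018, -0.001, 0.1902]
```

Request:
apply_moves(rows=[0,0,-0.08,0,0,0,0,0,-0.168,0,0,0,-0.26,0.203,-0.151,0.002,0,0.19,-0.26,0.203,-0.151,0.002,0,0.19,-0.26,0.203,-0.151,0.002,0,0.19,-0.26,0.203,-0.151,0.002,0,0.19,-0.26,0.203,-0.151,0.002,0,0.19,-0.26,0.203,-0.151,0.002,0,0.19,-0.26,0.203,-0.151,0.002,0,0.19])

```text
t: 4.65
tool_pos: [0.4972, 0.0964, 0.1675]
tool_rot: [-2.62, -1.728, 0.004]
contact_force: [0.3, 0.1, -2.0]
opening: 0.0304
grip_force: 40.6
```

```bash
python3 to.py .4999,.0944,.125,66.8; python3 - <<'E'
from h import *
T=wristT(); p,d=ctrl.get_image("wrist"); np.savez("w2.npz",p=p,d=d,T=T); cv2.imwrite("pics/w2.png",p)
E
```

```text
t 4.65 pos [0.4972 0.0964 0.1675] psi 66.84 tilt [-0.0041  0.0011 -1.    ] F [ 0.3  0.1 -2. ] open 0.0304 g 40.6
.4999,.0944,.125,66.8 -> [-0.0013, 0.0057, 0.0708, -0.0027, 0.0004, 0.0004]
```

View pics/w2.png

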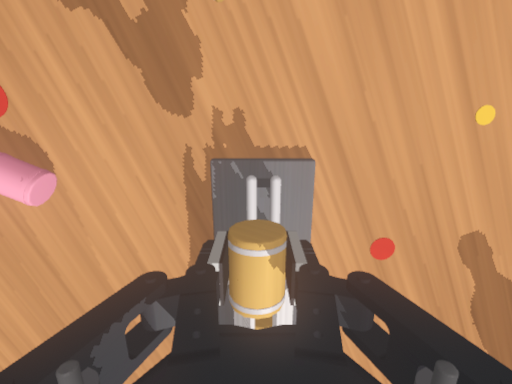

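The wrist picture shows the plain held square between the pads (257,265), with the bars at u≈252 and 276 (centre ≈264), so I need a small shift along +y. I'll measure it.

```bash
python3 - <<'E'
from h import *
from scipy.spatial.transform import Rotation as Ro
f=np.load("w2.npz");p,d,T=f["p"],f["d"],f["T"]
Tc=ctrl.camera_model("wrist")["tool_from_camera"]
X=cloud("wrist",p,d,Tc)*1000; Wz=cloud("wrist",p,d,T)[...,2]
for v in range(165,225,12):
    r=slice(195,330)
    m=(Wz[v,r]>.006)&(Wz[v,r]<.014); m2=(Wz[v,r]>.038)&(Wz[v,r]<.05)
    y=X[v,r,1]; print(v, "foot",y[m].min().round(1),y[m].max().round(1),"rails",(y[m2].min().round(1),y[m2].max().round(1)) if m2.any() else None, "x",X[v,256,0].round(1))
E
```

```text
165 foot -40.3 48.4 rails None x 29.7
177 foot -39.7 48.2 rails (np.float64(-7.4), np.float64(15.3)) x 19.3
189 foot -40.4 48.8 rails (np.float64(-8.2), np.float64(17.2)) x 17.7
201 foot -39.8 48.6 rails (np.float64(-8.4), np.float64(16.5)) x 8.4
213 foot -39.6 48.4 rails (np.float64(-8.5), np.float64(16.7)) x -1.5
```

Request:
apply_moves(rows=[0,0.0065,0,-0.003,0,0,0,0.0065,0.035,-0.003,0,0,0,0.0065,0.06,-0.003,0,0,0,0.0065,0.071,-0.003,0,0,0,0.0065,0.073,-0.003,0,0])

```text
t: 5.2
tool_pos: [0.501, 0.0946, 0.1233]
tool_rot: [2.621, 1.73, -0.001]
contact_force: [-0.7, -0.4, -0.7]
opening: 0.0306
grip_force: 40.5
```

```bash
python3 to.py
```

```text
t 5.2 pos [0.501  0.0946 0.1233] psi 66.84 tilt [ 1.0e-04 -1.1e-03 -1.0e+00] F [-0.7 -0.4 -0.7] open 0.0306 g 40.5
```

Request:
apply_moves(rows=[0,0,0.001,0,0,0,0,0,0.001,0,0,0,0,0,0.001,0,0,0,0,0,0,0,0,0,0,0,-0.05,0,0,0,0,0,-0.11,0,0,0,0.04,0,-0.11,0,0,0,0.075,0,-0.11,0,0,0,0.075,0,-0.11,0,0,0], grip=0.65)

```text
t: 6.1
tool_pos: [0.5199, 0.1371, 0.1911]
tool_rot: [2.619, 1.731, 0.004]
contact_force: [0.1, -0.3, 0.5]
opening: 0.0559
grip_force: 0.0
```

Request:
apply_moves(rows=[0,0,0,0,0,0,0,0,0,0,0,0,0,0,0,0,0,0,0,0,0,0,0,0,0,0,0,0,0,0,0,0,0,0,0,0,0,0,0,0,0,0], grip=0, grip_force=20)

```text
t: 6.8
tool_pos: [0.519, 0.1356, 0.1901]
tool_rot: [2.622, 1.728, 0.001]
contact_force: [0.7, -0.5, -0.7]
opening: -0.0
grip_force: 0.0
```

```bash
python3 to.py; python3 - <<'E'
from h import *
T=wristT(); p,d=ctrl.get_image("wrist"); np.savez("w3.npz",p=p,d=d,T=T)
p2,d2=ctrl.get_image("scene"); np.savez("s3.npz",p=p2,d=d2)
a=cv2.resize(p2[170:240,180:310],(520,280),interpolation=cv2.INTER_CUBIC)
cv2.imwrite("pics/w3.png",np.vstack([cv2.resize(p[180:384],(520,207)),a]))
E
```

```text
t 6.8 pos [0.519  0.1356 0.1901] psi 66.79 tilt [ 0.0013 -0.0011 -1.    ] F [ 0.7 -0.5 -0.7] open -0.0 g 0.0
```

View pics/w3.png

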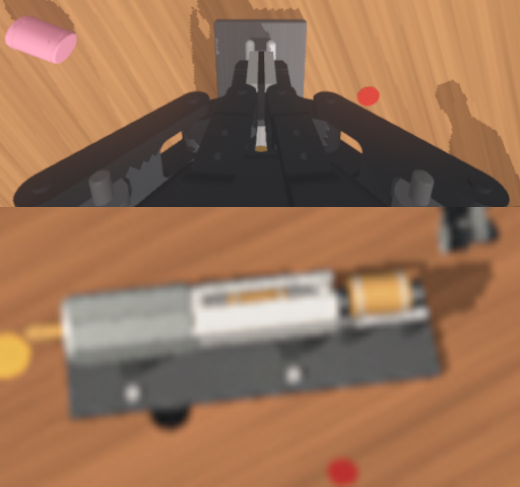

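The wrist and scene views show the plain lying squarely on the rails in line with the bore (scene crop 380,293), and the closed fingers behind it. Next I push it in slowly.

Request:
apply_moves(rows=[0,0,0.05,0,0,0,0,-0.001,0.088,0,0,0,0,-0.001,0.088,0,0,0,-0.015,-0.001,0.088,0,0,0,-0.025,-0.001,0.088,0,0,0,-0.033,-0.001,0.088,0,0,0,-0.041,-0.001,0.088,0,0,0,-0.049,-0.001,0.088,0,0,0,-0.056,-0.001,0.088,0,0,0,-0.062,-0.001,0.088,0,0,0,-0.068,-0.001,0.088,0,0,0,-0.074,-0.001,0.088,0,0,0,-0.08,-0.001,0.088,0,0,0])

```text
t: 8.2
tool_pos: [0.4995, 0.0915, 0.1372]
tool_rot: [2.622, 1.729, 0.001]
contact_force: [1.2, 2.6, 0.9]
opening: -0.0001
grip_force: 1.0
```

```bash
python3 to.py; python3 - <<'E'
from h import *
p2,d2=ctrl.get_image("scene"); cv2.imwrite("pics/s4.png",cv2.resize(p2[170:240,180:310],(520,280),interpolation=cv2.INTER_CUBIC))
E
```

```text
t 8.2 pos [0.4995 0.0915 0.1372] psi 66.8 tilt [ 0.0012 -0.001  -1.    ] F [1.2 2.6 0.9] open -0.0001 g 1.0
```

View pics/s4.png

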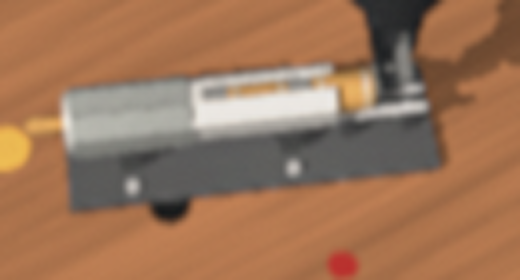

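The plain is entering straight, its rear at about (370,90) in the crop, and the push force is about 3 N. I'll continue until the fingers are just short of the mouth.

Request:
apply_moves(rows=[-0.006,0,0,0,0,0,-0.012,0,0,0,0,0,-0.018,0,0,0,0,0,-0.024,0,0,0,0,0,-0.03,0,0,0,0,0,-0.036,0,0,0,0,0,-0.041,0,0,0,0,0,-0.044,0,0,0,0,0,-0.044,0,0,0,0,0])

```text
t: 9.15
tool_pos: [0.489, 0.0672, 0.1372]
tool_rot: [2.622, 1.728, 0.0]
contact_force: [0.7, 0.5, -0.3]
opening: -0.0002
grip_force: 0.2
```

```bash
python3 to.py .52,.136,.2,66.8 .5268,.2788,.2,117.1
```

```text
t 9.15 pos [0.489  0.0672 0.1372] psi 66.78 tilt [ 9.0e-04 -1.3e-03 -1.0e+00] F [ 0.7  0.5 -0.3] open -0.0002 g 0.2
.52,.136,.2,66.8 -> [0.1257, 0.0024, -0.1048, 0.0009, 0.0006, -0.0002]
.5268,.2788,.2,117.1 -> [0.3488, -0.081, -0.1052, 0.0006, 0.0009, -0.5591]
```

Request:
apply_moves(rows=[0.03,0,0,0,0,0,0.08,0,-0.05,0,0,0,0.126,0,-0.105,0,0,0,0.349,-0.079,-0.105,0,0,-0.559,0.349,-0.079,-0.105,0,0,-0.559,0.349,-0.079,-0.105,0,0,-0.559,0.349,-0.079,-0.105,0,0,-0.559,0.349,-0.079,-0.105,0,0,-0.559,0.349,-0.079,-0.105,0,0,-0.559,0.349,-0.079,-0.105,0,0,-0.559,0.349,-0.079,-0.105,0,0,-0.559], grip=0.75)

```text
t: 10.25
tool_pos: [0.5281, 0.2786, 0.2]
tool_rot: [1.642, 2.677, -0.001]
contact_force: [0.5, -0.6, 0.7]
opening: 0.0637
grip_force: 0.0
```

```bash
python3 - <<'E'
from h import *
T=wristT(); p,d=ctrl.get_image("wrist"); X=cloud("wrist",p,d,T); 
m=(X[...,2]>.008)&(X[...,2]<.045)&(np.hypot(X[...,0]-.522,X[...,1]-.287)<.06)&(d>0)
r=rect(X[m][:,:2]);print(m.sum(),r)
E
python3 to.py .5279,.2766,.13,117.1 .5279,.2766,.080,117.1
```

```text
2193 (array([523.25732422, 287.85339355]), (31.642545700073242, 84.72344970703125), 26.181255340576172)
t 10.3 pos [0.5281 0.2786 0.2001] psi 116.97 tilt [ 0.0012 -0.0013 -1.    ] F [-0.2  0.1 -1.1] open 0.064 g 0.0
.5279,.2766,.13,117.1 -> [-0.0026, -0.0018, 0.1168, 0.0003, 0.0011, -0.0014]
.5279,.2766,.080,117.1 -> [-0.0025, -0.0018, 0.2001, 0.0003, 0.0011, -0.0014]
```

Request:
apply_moves(rows=[-0.0025,-0.0005,0.08,0,0,0.004,-0.0025,-0.0005,0.15,0,0,0.004,-0.0025,-0.0005,0.185,0,0,0.004,-0.0025,-0.0005,0.2,0,0,0.004,-0.0025,-0.0005,0.2,0,0,0.004])

```text
t: 10.8
tool_pos: [0.528, 0.2767, 0.0789]
tool_rot: [1.649, 2.674, -0.003]
contact_force: [-0.3, 0.0, 0.4]
opening: 0.0639
grip_force: 0.0
```

Request:
apply_moves(rows=[0,0,0,0,0,0,0,0,0,0,0,0,0,0,0,0,0,0,0,0,0,0,0,0,0,0,0,0,0,0,0,0,0,0,0,0], grip=0.25, grip_force=40)

```text
t: 11.4
tool_pos: [0.5302, 0.2777, 0.0826]
tool_rot: [1.645, 2.671, 0.005]
contact_force: [-0.9, -0.1, 6.0]
opening: 0.0304
grip_force: 40.2
```

```bash
python3 to.py .5281,.2786,.18,116.6 .5040,.1024,.17,66.8
```

```text
t 11.4 pos [0.5302 0.2777 0.0826] psi 116.74 tilt [ 5.3e-03  5.0e-04 -1.0e+00] F [-0.9 -0.1  6. ] open 0.0304 g 40.2
.5281,.2786,.18,116.6 -> [0.0026, -0.0017, -0.1624, 0.0032, 0.0013, 0.0015]
.5040,.1024,.17,66.8 -> [-0.2416, -0.1697, -0.1461, 0.0035, -0.0002, 0.5549]
```

Request:
apply_moves(rows=[0,0,-0.08,0,0,0,0,0,-0.155,0,0,0,-0.238,-0.169,-0.15,0.003,0,0.555,-0.238,-0.169,-0.15,0.003,0,0.555,-0.238,-0.169,-0.15,0.003,0,0.555,-0.238,-0.169,-0.15,0.003,0,0.555,-0.238,-0.169,-0.15,0.003,0,0.555,-0.238,-0.169,-0.15,0.003,0,0.555,-0.238,-0.169,-0.15,0.003,0,0.555,-0.238,-0.169,-0.15,0.003,0,0.555,-0.238,-0.169,-0.15,0.003,0,0.555])

```text
t: 12.5
tool_pos: [0.5021, 0.1042, 0.1701]
tool_rot: [-2.62, -1.731, 0.006]
contact_force: [0.5, 0.3, -1.5]
opening: 0.0306
grip_force: 40.6
```

```bash
python3 to.py .5040,.1024,.1265,66.8; python3 - <<'E'
from h import *
T=wristT(); p,d=ctrl.get_image("wrist"); cv2.imwrite("pics/w5.png",p)
X=cloud("wrist",p,d,ctrl.camera_model("wrist")["tool_from_camera"])*1000; Wz=cloud("wrist",p,d,T)[...,2]
for v in range(165,225,12):
    r=slice(195,330); m=(Wz[v,r]>.006)&(Wz[v,r]<.014); y=X[v,r,1]
    if m.any(): print(v,y[m].min().round(1),y[m].max().round(1))
E
```

```text
t 12.5 pos [0.5021 0.1042 0.1701] psi 66.91 tilt [-0.0035 -0.0012 -1.    ] F [ 0.5  0.3 -1.5] open 0.0306 g 40.6
.5040,.1024,.1265,66.8 -> [-0.0013, 0.0043, 0.0727, -0.0018, 0.0016, 0.0012]
177 -42.1 47.0
189 -41.9 46.8
201 -41.3 46.2
213 -41.9 47.2
```

View pics/w5.png

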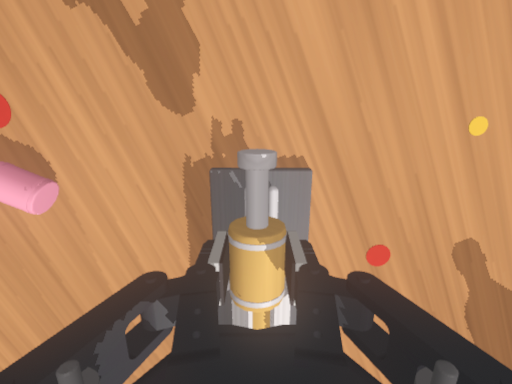

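The stemmed one is held straight: body at (257,265), button outward at (257,158), and the foot centre about 2.5 mm toward +y. I'll shift and lower it.

Request:
apply_moves(rows=[0,0.004,0,-0.002,0.001,0,0,0.004,0.035,-0.002,0.001,0,0,0.004,0.06,-0.002,0.001,0,0,0.004,0.07,-0.002,0.001,0,0,0.004,0.072,-0.002,0.001,0])

```text
t: 13.05
tool_pos: [0.5042, 0.103, 0.1264]
tool_rot: [2.622, 1.729, -0.002]
contact_force: [-0.1, 0.4, -0.9]
opening: 0.0304
grip_force: 40.5
```

```bash
python3 to.py
```

```text
t 13.05 pos [0.5042 0.103  0.1264] psi 66.82 tilt [-7.0e-04 -1.2e-03 -1.0e+00] F [-0.1  0.4 -0.9] open 0.0304 g 40.5
```

Request:
apply_moves(rows=[0,0,0.001,0,0,0,0,0,0.001,0,0,0,0,0,0.001,0,0,0,0,0,0,0,0,0,0,0,-0.05,0,0,0,0,0,-0.11,0,0,0,0.07,0,-0.11,0,0,0,0.134,0,-0.11,0,0,0,0.134,0,-0.11,0,0,0], grip=0.65)

```text
t: 13.95
tool_pos: [0.5374, 0.1799, 0.1943]
tool_rot: [2.619, 1.733, 0.004]
contact_force: [-0.3, -0.5, -1.1]
opening: 0.0555
grip_force: 0.0
```

Request:
apply_moves(rows=[0,0,0,0,0,0,0,0,0,0,0,0,0,0,0,0,0,0,0,0,0,0,0,0,0,0,0,0,0,0,0,0,0,0,0,0,0,0,0,0,0,0], grip=0, grip_force=20)

```text
t: 14.65
tool_pos: [0.536, 0.1768, 0.193]
tool_rot: [2.622, 1.728, -0.001]
contact_force: [0.4, -0.3, 0.9]
opening: -0.0002
grip_force: 0.0
```

```bash
python3 to.py .5355,.1773,.137,66.8; python3 - <<'E'
from h import *
T=wristT(); p,d=ctrl.get_image("wrist"); X=cloud("wrist",p,d,T)
p2,d2=ctrl.get_image("scene"); cv2.imwrite("pics/s6.png",cv2.resize(p2[160:240,180:310],(520,320),interpolation=cv2.INTER_CUBIC))
E
```

```text
t 14.65 pos [0.536  0.1768 0.193 ] psi 66.78 tilt [ 3.e-04 -1.e-03 -1.e+00] F [ 0.4 -0.3  0.9] open -0.0002 g 0.0
.5355,.1773,.137,66.8 -> [0.0005, -0.0011, 0.0934, 0.0004, 0.0005, -0.0002]
```

View pics/s6.png

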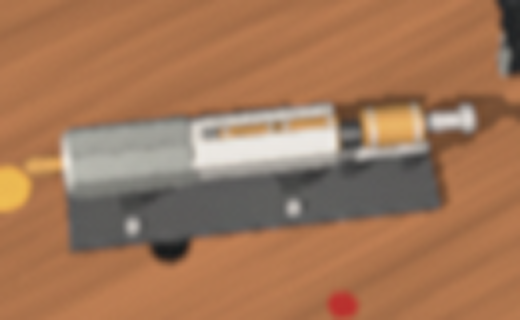

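The stemmed one lies on the rails in line, stem outward (crop body 393,126, button 465,118). Next I push gently on its button.

Request:
apply_moves(rows=[0,-0.001,0.06,0,0,0,0,-0.001,0.093,0,0,0,-0.015,-0.001,0.093,0,0,0,-0.022,-0.001,0.093,0,0,0,-0.028,-0.001,0.093,0,0,0,-0.034,-0.001,0.093,0,0,0,-0.04,-0.001,0.093,0,0,0,-0.046,-0.001,0.093,0,0,0,-0.052,-0.001,0.093,0,0,0,-0.058,-0.001,0.093,0,0,0,-0.064,-0.001,0.093,0,0,0,-0.07,-0.001,0.093,0,0,0,-0.076,-0.001,0.093,0,0,0,-0.082,-0.001,0.093,0,0,0,-0.088,-0.001,0.093,0,0,0])

```text
t: 16.25
tool_pos: [0.5146, 0.1285, 0.1374]
tool_rot: [2.622, 1.729, 0.0]
contact_force: [0.5, 2.5, 1.1]
opening: 0.0006
grip_force: 1.9
```

```bash
python3 to.py; python3 - <<'E'
from h import *
p2,d2=ctrl.get_image("scene"); cv2.imwrite("pics/s7.png",cv2.resize(p2[160:240,180:310],(520,320),interpolation=cv2.INTER_CUBIC))
E
```

```text
t 16.25 pos [0.5146 0.1285 0.1374] psi 66.79 tilt [ 6.e-04 -7.e-04 -1.e+00] F [0.5 2.5 1.1] open 0.0006 g 1.9
```

View pics/s7.png

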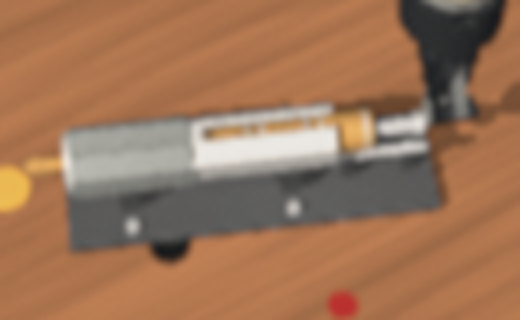

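The stemmed body is half in at crop (357,130), straight, with the finger on the button at (430,115). Force is about 3 N. I'll continue slowly.

Request:
apply_moves(rows=[-0.006,0,0,0,0,0,-0.012,0,0,0,0,0,-0.018,0,0,0,0,0,-0.024,0,0,0,0,0,-0.03,0,0,0,0,0,-0.036,0,0,0,0,0,-0.042,0,0,0,0,0,-0.048,0,0,0,0,0])

```text
t: 17.1
tool_pos: [0.5031, 0.1019, 0.1372]
tool_rot: [2.622, 1.729, -0.001]
contact_force: [1.7, 2.1, 0.4]
opening: 0.0002
grip_force: 1.7
```

Request:
apply_moves(rows=[-0.003,0,0,0,0,0,-0.006,0,0,0,0,0,-0.009,0,0,0,0,0,-0.012,0,0,0,0,0])

```text
t: 17.5
tool_pos: [0.5002, 0.0954, 0.1371]
tool_rot: [2.622, 1.729, -0.001]
contact_force: [1.0, 3.0, -0.0]
opening: -0.0
grip_force: 1.4
```

Request:
apply_moves(rows=[-0.003,0,0,0,0,0,-0.006,0,0,0,0,0,-0.009,0,0,0,0,0])

```text
t: 17.8
tool_pos: [0.4982, 0.0905, 0.1372]
tool_rot: [2.622, 1.729, -0.001]
contact_force: [0.6, 2.2, -0.2]
opening: -0.0002
grip_force: 1.3
```

Request:
apply_moves(rows=[-0.003,0,0,0,0,0,-0.006,0,0,0,0,0,-0.006,0,0,0,0,0])

```text
t: 18.1
tool_pos: [0.4966, 0.087, 0.1371]
tool_rot: [2.622, 1.728, -0.002]
contact_force: [0.8, 2.3, -0.9]
opening: 0.0002
grip_force: 0.8
```

Request:
apply_moves(rows=[-0.003,0,0,0,0,0,-0.006,0,0,0,0,0,-0.006,0,0,0,0,0])

```text
t: 18.4
tool_pos: [0.4953, 0.0837, 0.1372]
tool_rot: [2.622, 1.729, -0.001]
contact_force: [0.4, 0.8, -0.8]
opening: 0.0001
grip_force: 0.7
```

Request:
apply_moves(rows=[-0.003,0,0,0,0,0,-0.005,0,0,0,0,0,-0.005,0,0,0,0,0])

```text
t: 18.7
tool_pos: [0.4942, 0.0811, 0.1373]
tool_rot: [2.622, 1.729, -0.001]
contact_force: [0.3, 1.6, -0.2]
opening: 0.0001
grip_force: 0.8
```

Request:
apply_moves(rows=[-0.003,0,0,0,0,0,-0.005,0,0,0,0,0,-0.005,0,0,0,0,0])

```text
t: 19.0
tool_pos: [0.4932, 0.0786, 0.1374]
tool_rot: [2.622, 1.729, 0.001]
contact_force: [1.8, 3.5, -0.4]
opening: 0.0004
grip_force: 1.9
```

Request:
apply_moves(rows=[-0.003,0,0,0,0,0,-0.005,0,0,0,0,0,-0.005,0,0,0,0,0])

```text
t: 19.3
tool_pos: [0.4923, 0.0763, 0.1376]
tool_rot: [2.623, 1.729, 0.003]
contact_force: [2.0, 6.1, -0.7]
opening: 0.0003
grip_force: 3.2
```

Request:
apply_moves(rows=[-0.003,0,0,0,0,0,-0.006,0,0,0,0,0,-0.006,0,0,0,0,0,-0.006,0,0,0,0,0])

```text
t: 19.7
tool_pos: [0.4913, 0.0736, 0.1379]
tool_rot: [-2.623, -1.728, -0.006]
contact_force: [4.0, 8.8, -1.2]
opening: 0.0002
grip_force: 4.7
```

Request:
apply_moves(rows=[-0.002,0,0,0,0,0,-0.002,0,0,0,0,0,-0.002,0,0,0,0,0,-0.002,0,0,0,0,0,-0.002,0,0,0,0,0])

```text
t: 20.2
tool_pos: [0.491, 0.0728, 0.1381]
tool_rot: [-2.623, -1.728, -0.008]
contact_force: [4.3, 9.4, -0.9]
opening: 0.0001
grip_force: 5.4
```

Request:
apply_moves(rows=[0.002,0,0,0,0,0,0.004,0,0,0,0,0,0.006,0,0,0,0,0,0.008,0,0,0,0,0,0.01,0,0,0,0,0,0.012,0,0,0,0,0,0.015,0,0,0,0,0,0.018,0,0,0,0,0])

```text
t: 21.0
tool_pos: [0.4941, 0.0809, 0.1372]
tool_rot: [2.622, 1.728, -0.002]
contact_force: [0.5, -0.9, -0.2]
opening: -0.0001
grip_force: 0.0
```

Request:
apply_moves(rows=[0.02,0,0,0,0,0,0.08,0,0,0,0,0,0.14,0,0,0,0,0,0.2,0,-0.08,0,0,0,0.26,0,-0.16,0,0,0,0.26,0,-0.16,0,0,0])

```text
t: 21.6
tool_pos: [0.5582, 0.228, 0.2383]
tool_rot: [2.618, 1.73, 0.011]
contact_force: [0.4, 0.4, -0.3]
opening: 0.0001
grip_force: 0.0
```

```bash
python3 to.py; python3 - <<'E'
from h import *
p,d=ctrl.get_image("top"); p2,d2=ctrl.get_image("scene")
cv2.imwrite("pics/f8.png",np.vstack([cv2.resize(p[150:240,195:335],(560,360),interpolation=cv2.INTER_CUBIC),cv2.resize(p2[175:230,180:310],(560,237),interpolation=cv2.INTER_CUBIC)]))
for n,dd in(("top",d),("scene",d2)):
    X=cloud(n,p,dd); u=np.array([.394,.919]); r=X[...,:2]-[.4823,.0533]
    s=r@u; l=r@np.array([.919,-.394])
    m=(X[...,2]>.056)&(X[...,2]<.078)&(abs(l)<.009)&(s>.001)&(s<.08)
    print(n,m.sum(),np.percentile(s[m],[0,5,50,95,100]).round(4) if m.any() else "")
E
```

```text
t 21.6 pos [0.5582 0.228  0.2383] psi 66.92 tilt [ 0.0075  0.0012 -1.    ] F [ 0.4  0.4 -0.3] open 0.0001 g 0.0
top 40 [0.0011 0.002  0.0095 0.0149 0.0156]
scene 20 [0.0016 0.0024 0.0082 0.0126 0.0139]
```

View pics/f8.png

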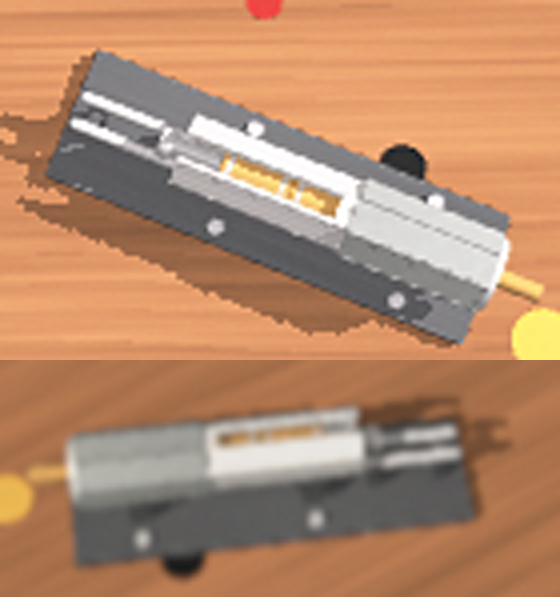

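The button sits about 15 mm outside the mouth (top crop 170,140). The brass bodies show no visible gap through the slot (joint at 290,187), and the arm is clear. The press reached about 10.3 N, so I'm handing in.

```bash
python3 -c "
from station import ctrl
print(ctrl.finish_job())"
```

```text
the job is handed in; nothing more can be done
None
```

I fed the plain and then the stemmed cartridge into the tube, pressed the row to the stop at about 10 N, and handed the job in at about 22 s; only the stem shows (about 15 mm out), I kept clear of the bottle, jar and brush, and no verdict came back.

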